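# Start the platform bolt of a bench shaker in its thread

## Robot

A 7-joint arm with a two-finger parallel gripper is mounted at the origin on the work surface; the furniture and walls round the work are solid. World frame = base frame: x ahead of the robot, y to its left, z up, the work surface at z = 0. Lengths are in mm, angles in rad, forces in N, time in s.
With the tool pointing down it reaches from about 400 to 875 mm from the base axis. Payload 4.4 kg.
Tool frame: the origin (TCP) lies midway between the tips of the shut fingers; the grasp point (between the pads) lies 19 mm behind it (ctrl.grip_point_offset is the distance from the TCP to the grasp point, in mm); z points along the fingers, y is the line along which they close (so a half turn about z gives the same grasp; the last joint's range is limited). The gripper opens to 85 mm and grips with 20 to 120 N. Pads are 22 mm wide; open, the fingers measure 114 mm over their backs; the gripper's body (76 mm by 85 mm) begins 54 mm behind the grasp point. The pads swing forward as they close: fully open they stand 13 mm farther back than shut.
Start: joints at [-1.213, 0.628, 0.038, 1.517, -0.027, 0.996, -0.02], TCP at [267.276, 592.521, 231.313] pointing down, gripper open.
Joint ranges: [-3.06, 3.06], [-0.37, 2.12], [-1.25, 1.32], [0.18, 2.47], [-1.1, 4.24], [0.23, 1.98], [-2.94, 2.94]. Speed limits (rad/s): [2.57, 2.57, 3.14, 3.14, 3.14, 3.14, 3.14].

## Interface

Orientations are given as [roll, pitch, yaw] about the fixed x, y, z axes, in that order (R = Rz(yaw) Ry(pitch) Rx(roll)).
In Python, from cell import ctrl, get_image, calibration, finish_job gives the robot as it stands (ctrl), with the cameras as plain functions and the job as plain functions.
- The arm moves only by the shell command python3 nudge.py, which reads ROWS from standard input. ROWS is a JSON list of rows, 1 to 12 of them, each of 7 numbers: dx, dy, dz in shares of the most that a row can go, 1 being 50 mm, then a rotation vector rx, ry, rz in shares of 2 rad (1.0 is 2 rad), then the finger opening in mm; each row shifts and turns the commanded pose from where the row before left it, along the tool's axes as they then stand; what a row does not reach is not made up. A row lasts 1/10 s, in which the tool goes at most 50 mm and 0.15 rad, less where a joint would pass 70% of its speed; a pose out of reach is approached as far as the arm can. The fingers move at their own pace and stop on an object; the grip force is fixed at half the most. Time passes only in rows, so rows that do not move let the fingers close. It prints the time, the measured TCP pose, the force, the opening and the grip force at its end. No shift or turn number may pass 1 either way. Input that does not fit is refused with a message, and nothing moves.
- ctrl.read_state(): the state, without advancing time (a new reading comes with each control period).
- get_image(name): name is "scene" or "top"; returns the picture (480x640x3 uint8, blue, green, red); there is no depth.
- calibration(name): a dict with "fx", "fy", "cx", "cy" (pixels), "rvec" (rotation vector, rad) and "tvec" (3), from world to camera coordinates, as OpenCV has them. Camera axes: x right, y down, z forward; pixel columns grow to the right and rows downward; lengths in mm; the calibration is good to about 2 mm. A picture is of the moment at which its call begins. calibration takes no time and is no camera call.
- finish_job(): hands the job in; it is judged then, once.
The state is a dict: "clock": time; "qpos": joint angles; "qd": joint speeds; "tau": joint torques, N m; "eef_pos": TCP position; "tool_rot": TCP orientation; "force": force on the tool from outside, world axes, zero at the start; "torque": the same for the moment, N m; "width": finger opening in mm; "gripper_force": force on a finger pad.
Only numpy, scipy, OpenCV 4.12 (cv2) and the standard library are available. Lean on these libraries where they do the work, as an engineer would, in place of code of your own. Each camera call takes 0.05 s, during which the arm holds its last target. There are 200 camera calls.

## Task

The platform of the small bench shaker is to be fastened by the blue square-headed bolt in its middle, which is not yet started in its thread. To avoid cross-threading, first turn the bolt backward (counterclockwise seen from above) until it drops into the start of the thread, then turn it forward (clockwise) about one full turn from there and no further, and finish while still gripping its head between the fingers, keeping it still. Leave the glass and plastic ware beside the shaker where it stands.

Things in the scene. Friction and masses are not known exactly. Their poses are not given: they have to be found in the camera images.
- shaker: Small white bench shaker, fixed, 150 x 150 mm, black panel on its front (-x side); square aluminium platform 154 x 154 mm, its top 83 mm above the worktop, low rubber strips on its edge to 87 mm. A steel collar (48 mm wide, top 92 mm high) surrounds the bolt in the platform's middle. Origin: on the worktop under the platform's centre, on the bolt's axis; z up, x from front to back.
- head_top (a point): Centre of the top of the bolt's blue square head: 28 x 28 mm, 30 mm tall (from this point down), white disc on top with a red index line toward the head's -x side. Axes turn with the head, x and y square to its sides, z up; at bolt_turn 0 parallel to the shaker's. At bolt_lift 0 it is 145 mm above the worktop. Set loosely about the head (1-2 mm play a side), fingers let it slide.
- bolt_lift (a joint): Height of the bolt in m, up positive, -0.026 to 0.006. Thread 8 mm a turn, right-handed. Not yet started, the bolt rides on the first thread, rises to 0 (the crest) as it turns backward, then drops to about -0.008; from there forward turning draws it down 8 mm a turn. A spring and its weight press it down with 8 N: a tight grip at fixed height keeps it from dropping. It does not unwind.
- bolt_turn (a joint): Turn of the bolt in rad: positive clockwise seen from above (forward, inward), negative backward. Counts on over full turns. At the start between -0.4 and 0.4. The drop lies 0.4 to 2 rad further backward, at another angle each time, not marked outside. Turning needs less than 0.1 N m.
- petri_stack: Stack of clear petri dishes, 69 mm wide, 48 mm tall, loose, beside the shaker (left). Origin: centre of its underside. Not to be disturbed.
- extract_bottle: Cream-coloured round bottle with white ribbed cap, 48 mm wide, 96 mm tall, loose, beside the shaker (right). Origin: centre of its underside. Not to be disturbed.

How it is judged (in metres and radians):
On the way:
1. the bolt has been turned backward over the crest and has dropped into the start of the thread (value of joint bolt_turn below -0.6 rad and value of joint bolt_lift below -0.0055 m), for 0.1 s.
At the end, for the whole second after the job is handed in: After the drop the bolt has been turned in by one turn, give or take about a quarter: bolt_lift lies between -0.0182 and -0.0138 (one exact turn gives -0.016); it stands still and the fingers grip its head with more than 2 N (value of joint bolt_lift between -0.0182 and -0.0138 m and velocity of joint bolt_turn between -0.3 and 0.3 rad/s and contact force between the fingers and bolt_turn above 2 N); the arm keeps its last pose, push and grip.
It fails at once if the bolt is run in by more than about one and a half turns (value of joint bolt_lift below -0.02 m).
It fails at once if the petri dishes are moved (distance of petri_stack from where it was at the start of the episode above 0.02 m).
It fails at once if the cream bottle is moved or tipped (distance of extract_bottle from where it was at the start of the episode above 0.02 m or angle between extract_bottle's own z axis and vertical above 0.4 rad).
It also fails if it takes over 64 s, if anything falls off the work surface, if the arm or the gripper's body presses on something with over 40 N, if the wrist force passes 120 N, or if a joint passes its speed limit or range.

## Working session

There is one attempt and no reset: what is moved stays moved. The work goes in short steps, Python scripts to look and compute and a shell command to move; the robot and the scene stay as the last step left them, time stands still between calls to the robot, and variables do not carry over. Pictures are saved under pics/ and viewed, at most 10 in all, crops included, and the job is handed in when it is done.

```bash
ls; mkdir -p pics
python3 - <<'E'
from cell import ctrl, get_image, calibration, finish_job
import cv2
for n in("scene","top"):
    cv2.imwrite(f"pics/{n}0.png",get_image(n)); print(n,calibration(n))
print(ctrl.read_state(), ctrl.grip_point_offset)
E
```

```text
cell.py
nudge.py
pics
scene {'fx': 591.5721774374817, 'fy': 591.5721774374817, 'cx': 317.3543838219807, 'cy': 242.461352608475, 'rvec': array([ 2.10324509, -0.74551414,  0.34261983]), 'tvec': array([-425.22883657,  244.88179309,  852.92970392])}
top {'fx': 495.5150947435026, 'fy': 495.5150947435026, 'cx': 329.0794992853019, 'cy': 238.52941655188283, 'rvec': array([ 2.13130905, -2.10768268,  0.20397608]), 'tvec': array([-75.48263156, 514.33003121, 859.53251856])}
{'clock': 0.1, 'qpos': array([-1.21283445,  0.62907837,  0.0384042 ,  1.51799339, -0.02702943,
        0.99625407, -0.02000861]), 'qd': array([ 0.0003492 , -0.00241559, -0.00050128, -0.00195601, -0.00068199,
       -0.00174199,  0.0014531 ]), 'tau': array([ 6.25848211e-02, -5.59966063e+01,  1.26748972e+00, -1.91571611e+01,
        3.71446344e-02,  1.90841878e-03,  3.87356165e-03]), 'eef_pos': array([267.05604448, 592.19560524, 230.68170292]), 'tool_rot': array([-3.14037479e+00, -5.31695406e-05,  2.71784516e+00]), 'force': array([-0.47678059,  0.18565022, -0.01353319]), 'torque': array([ 0.00127536,  0.02189295, -0.0096502 ]), 'gripper_force': 0.28140755493950564, 'width': 84.8907213126619} 18.700000000000003
```

View pics/scene0.png

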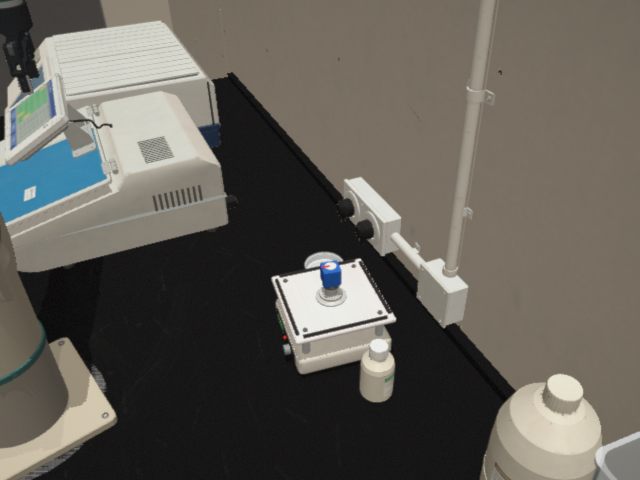

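View pics/top0.png

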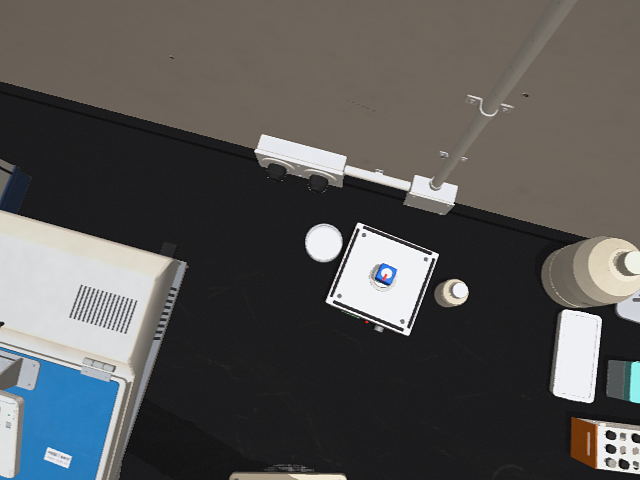

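The scene view shows the blue head at about (331,270), with the bottle at (377,370). In the top view the head is at (386,273) with its red line pointing down, the platform spans (328–438, 224–333), the petri stack is at (323,243) and the bottle is at (452,292).

```bash
cat > h.py <<'E'
import numpy as np,cv2
from cell import ctrl, get_image, calibration, finish_job
def cam(n):
    c=calibration(n);R=cv2.Rodrigues(c["rvec"])[0];return c,R,-R.T@c["tvec"]
def ray(n,p):
    c,R,o=cam(n);d=R.T@np.array([(p[0]-c["cx"])/c["fx"],(p[1]-c["cy"])/c["fy"],1]);return o,d/np.linalg.norm(d)
def plane(n,p,z):
    o,d=ray(n,p);return o+d*(z-o[2])/d[2]
def tri(p,q):
    o,d=ray("scene",p);a,b=ray("top",q);s=np.linalg.lstsq(np.c_[d,-b],a-o,rcond=None)[0]
    A,B=o+d*s[0],a+b*s[1];return (A+B)/2,np.linalg.norm(A-B)
def proj(n,P):
    c,R,o=cam(n);v=R@np.array(P,float)+c["tvec"];return v[0]/v[2]*c["fx"]+c["cx"],v[1]/v[2]*c["fy"]+c["cy"]
E
python3 - <<'E'
from h import *
T=cv2.imread("pics/top0.png");S=cv2.imread("pics/scene0.png")
def cr(I,x,y,r,k): return cv2.resize(I[y-r:y+r,x-r:x+r],None,fx=k,fy=k,interpolation=cv2.INTER_NEAREST)
cv2.imwrite("pics/crop0.png",np.hstack([cr(T,386,273,20,10),cr(S,331,272,20,10)]))
# platform in top: white big contour
g=cv2.inRange(T,(170,170,170),(255,255,255))
g[:215]=0;g[345:]=0;g[:,:325]=0;g[:,445:]=0
g=cv2.morphologyEx(g,cv2.MORPH_CLOSE,np.ones((7,7)))
c=max(cv2.findContours(g,0,2)[0],key=cv2.contourArea)
b=cv2.boxPoints(cv2.minAreaRect(c));P=np.array([plane("top",p,83) for p in b]);print(b,P,P.mean(0))
print([np.linalg.norm(P[i]-P[i-1]) for i in range(4)],[np.arctan2(*(P[i]-P[i-1])[1::-1]) for i in range(4)])
for n,I in(("top",T),("scene",S)):
    hsv=cv2.cvtColor(I,cv2.COLOR_BGR2HSV);m=cv2.inRange(hsv,(105,120,60),(125,255,255))
    x0,y0=(386,273) if n=="top" else (331,272)
    k=np.zeros_like(m);k[y0-20:y0+20,x0-20:x0+20]=255;m&=k
    print(n,cv2.boundingRect(m),cv2.moments(m,True)["m10"]/cv2.countNonZero(m))
    r=cv2.inRange(I,(0,0,120),(110,110,255))&k;print("red",np.argwhere(r)[:, ::-1].mean(0))
print("petri",plane("top",(323,243),48),"bottle cap",plane("top",(458,289),96), "head",plane("top",(386,272),145))
E
```

```text
[[296.6849  299.50687]
 [329.6849  211.50685]
 [439.3835  252.64383]
 [406.3835  340.64386]] [[ 400.83588562  -15.1272863    83.        ]
 [ 557.82966137  -70.35223056   83.        ]
 [ 485.54103611 -263.89485497   83.        ]
 [ 333.41029831 -203.07497324   83.        ]] [ 444.40422035 -138.11233626   83.        ]
[np.float64(199.67609483988153), np.float64(166.423676477983), np.float64(206.60201549571713), np.float64(163.83778378799835)] [np.float64(1.2263508154264076), np.float64(-0.3382464991650833), np.float64(-1.9282533438062934), np.float64(2.761269964730806)]
top (375, 263, 22, 22) 385.04040404040404
red [384.42857143 276.85714286]
scene (320, 261, 21, 27) 330.73756906077347
red [324.25  266.375]
petri [507.00454315 -58.67544394  48.        ] bottle cap [ 420.8268964  -290.76412272   96.        ] head [ 442.38186307 -162.66387643  145.        ]
```

View pics/crop0.png

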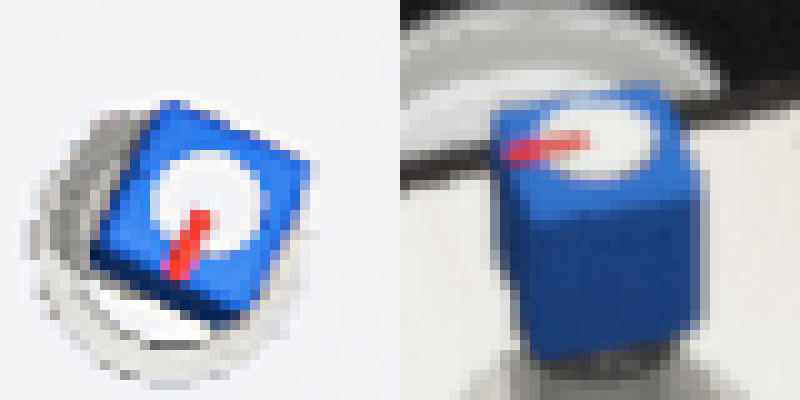

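The crop shows the head's top face in the top view with its disc at about (386.3,272.8) and corners near (382.8,263), (397,269.5), (389.5,283.5) and (375,277). In the scene view the disc is at about (330.5,265.5).

Run:
```python
from h import *
print(tri((330.5,265.5),(386.3,272.8)),plane("top",(386.3,272.8),143))
P=np.array([plane("top",p,83+4) for p in[(359,224),(438,253),(410,333),(328,303)]]);print(P.mean(0))
for Q in(P,np.array([plane("top",p,143) for p in[(382.3,262.8),(396.6,269.2),(389.4,283.0),(374.8,276.7)]])):
    print(Q.mean(0),[(round(np.linalg.norm(Q[i]-Q[i-1]),1),round(np.arctan2(*(Q[i]-Q[i-1])[1::-1]),3)) for i in range(4)])
a,b=plane("top",(386.2,273.5),143),plane("top",(383.3,280),143);print("index yaw",np.arctan2(*(b-a)[1::-1]))
s=ctrl.read_state();R=cv2.Rodrigues(np.zeros(3))[0]
from scipy.spatial.transform import Rotation as Ro
print(Ro.from_euler("xyz",s["tool_rot"]).as_matrix().round(3),s["qpos"])
```

```text
(array([ 441.689378  , -163.56843514,  143.28129941]), np.float64(0.8950834733276112)) [ 441.33756184 -163.36416581  143.        ]
[ 440.0633161  -165.27066596   87.        ]
[ 440.0633161  -165.27066596   87.        ] [(np.float64(149.3), np.float64(-0.365)), (np.float64(147.0), np.float64(-1.921)), (np.float64(147.4), np.float64(2.783)), (np.float64(147.9), np.float64(1.233))]
[ 441.1611182  -162.51269993  143.        ] [(np.float64(26.0), np.float64(-0.496)), (np.float64(25.3), np.float64(-1.987)), (np.float64(25.5), np.float64(2.654)), (np.float64(25.5), np.float64(1.17))]
index yaw 2.7166511753106213
[[-0.912  0.411 -0.001]
 [ 0.411  0.912 -0.001]
 [ 0.    -0.001 -1.   ]] [-1.21283445  0.62907837  0.0384042   1.51799339 -0.02702943  0.99625407
 -0.02000861]
```

The manual's scale: shifts go in shares of 50 mm and turns go in shares of 2 rad. Converting my numbers, -46 mm is -0.92, -44 mm is -0.88, 0.075 rad / 2 = 0.0375.

```bash
echo '[[0, 0, -0.8, 0, 0, 0, 85], [0, 0, -0.8, 0, 0, 0, 85], [-0.92, 0, 0, 0, 0, 0.0375, 85], [-0.92, -0.16, 0, 0, 0, 0.0375, 85], [-0.92, -0.16, 0, 0, 0, 0.0375, 85], [-0.92, -0.16, 0, 0, 0, 0.0375, 85], [-0.92, -0.16, 0, 0, 0, 0.0375, 85], [-0.88, -0.16, 0, 0, 0, 0.0375, 85], [-0.88, -0.16, 0, 0, 0, 0.0375, 85], [-0.88, -0.16, 0, 0, 0, 0.0375, 85], [-0.84, -0.16, 0, 0, 0, 0.0375, 85], [-0.84, -0.16, 0, 0, 0, 0.0375, 85]]' | python3 nudge.py; python3 -c "
from cell import ctrl, get_image, calibration, finish_job;print(ctrl.read_state()['qpos'])"
```

```text
clock: 1.3
eef_pos: [534.7, 242.8, 310.8]
tool_rot: [-3.141, 0.0, 1.964]
force: [0.4, -0.2, -0.3]
width: 85.1
gripper_force: 0.0
[-0.65493499  0.47131467  0.28025581  1.59733807 -0.14159734  1.0937557
  0.0551465 ]
```

Converted, -38 mm is -0.76, -37 mm is -0.74, 0.07 rad / 2 = 0.035.

```bash
echo '[[-0.76, -0.18, 0, 0, 0, 0.035, 70], [-0.76, -0.2, 0, 0, 0, 0.035, 70], [-0.74, -0.2, 0, 0, 0, 0.035, 70], [-0.72, -0.2, 0, 0, 0, 0.035, 70], [-0.7, -0.2, 0, 0, 0, 0.035, 70], [-0.68, -0.2, 0, 0, 0, 0.035, 70], [-0.68, -0.2, 0, 0, 0, 0.035, 70], [-0.66, -0.2, 0, 0, 0, 0.035, 70], [-0.66, -0.2, 0, 0, 0, 0.035, 70], [-0.64, -0.2, 0, 0, 0, 0.035, 70], [-0.64, -0.2, 0, 0, 0, 0.035, 70], [0, 0, 0, 0, 0, 0, 70]]' | python3 nudge.py
cat >> h.py <<'E'
from scipy.spatial.transform import Rotation as Ro
def off(P,yaw):
    s=ctrl.read_state();R=Ro.from_euler("xyz",s["tool_rot"])
    Rt=Ro.from_euler("xyz",[np.pi,0,yaw])
    print("tool shift",R.inv().apply(np.array(P)-s["eef_pos"]).round(1),"rot",(R.inv()*Rt).as_rotvec().round(3),"q",s["qpos"].round(2))
E
python3 -c "
from h import *
off([441.3,-163.7,102],1.11)"
```

```text
clock: 2.5
eef_pos: [447.3, -136.1, 311.4]
tool_rot: [-3.14, 0.002, 1.189]
force: [-0.1, -0.4, -0.0]
width: 69.8
gripper_force: 0.0
tool shift [-27.4   5.  209.4] rot [-0.001  0.002  0.079] q [-0.2   0.31  0.57  1.9  -0.19  0.99  0.08]
```

Converted, 40 mm is 0.8, 30 mm is 0.6, 0.04 rad / 2 = 0.02.

```bash
echo '[[-0.28, 0.05, 0.4, 0, 0, 0.02, 60], [-0.26, 0.05, 0.8, 0, 0, 0.02, 60], [0, 0, 0.8, 0, 0, 0, 60], [0, 0, 0.6, 0, 0, 0, 60], [0, 0, 0, 0, 0, 0, 60], [0, 0, 0, 0, 0, 0, 60]]' | python3 nudge.py
python3 - <<'E'
from h import *
off([441,-164,102],1.11)
I=[get_image("top")[220:320,330:430],get_image("scene")[180:280,290:390]]
cv2.imwrite("pics/a.png",cv2.resize(np.hstack(I),None,fx=4,fy=4))
E
```

```text
clock: 3.1
eef_pos: [445.0, -158.5, 181.4]
tool_rot: [-3.141, 0.0, 1.118]
force: [0.3, 0.0, -0.8]
width: 59.6
gripper_force: 0.0
tool shift [-6.6 -1.2 79.4] rot [-0.001  0.     0.008] q [-0.06  0.5   0.49  2.06 -0.37  0.67  0.22]
```

View pics/a.png

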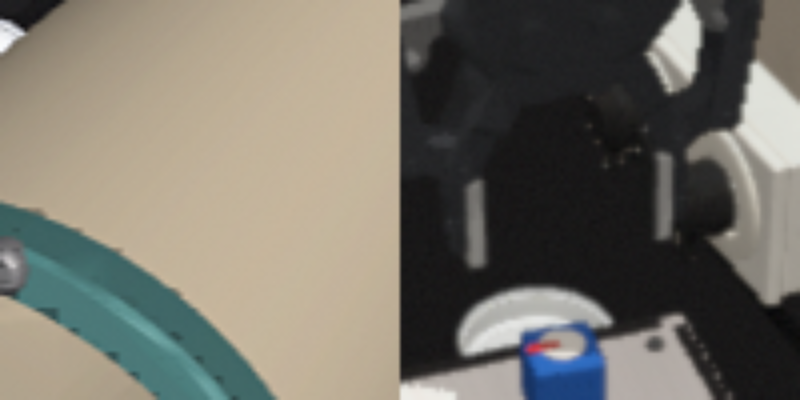

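The arm hides the bolt in the top view. In the scene view the open fingers (crop x ≈475 and 663) stand centred over the blue head (crop x ≈563), so I go down.

Converted, 20 mm is 0.4, 15 mm is 0.3, 0.008 rad / 2 = 0.004.

```bash
echo '[[-0.13, -0.024, 0, 0, 0, 0.004, 55], [0, 0, 0.4, 0, 0, 0, 55], [0, 0, 0.4, 0, 0, 0, 55], [0, 0, 0.4, 0, 0, 0, 50], [0, 0, 0.3, 0, 0, 0, 45], [0, 0, 0, 0, 0, 0, 40], [0, 0, 0, 0, 0, 0, 32], [0, 0, 0, 0, 0, 0, 31]]' | python3 nudge.py
python3 - <<'E'
from h import *
off([441,-164,102],1.11)
cv2.imwrite("pics/b.png",cv2.resize(get_image("scene")[200:320,270:390],None,fx=5,fy=5))
E
```

```text
clock: 4.0
eef_pos: [441.6, -164.5, 107.5]
tool_rot: [3.139, -0.0, 1.11]
force: [0.1, -1.0, -1.3]
width: 31.1
gripper_force: 0.0
tool shift [ 0.2 -0.8  5.5] rot [ 0.002 -0.    -0.   ] q [ 0.04  0.61  0.37  2.13 -0.48  0.48  0.32]
```

View pics/b.png

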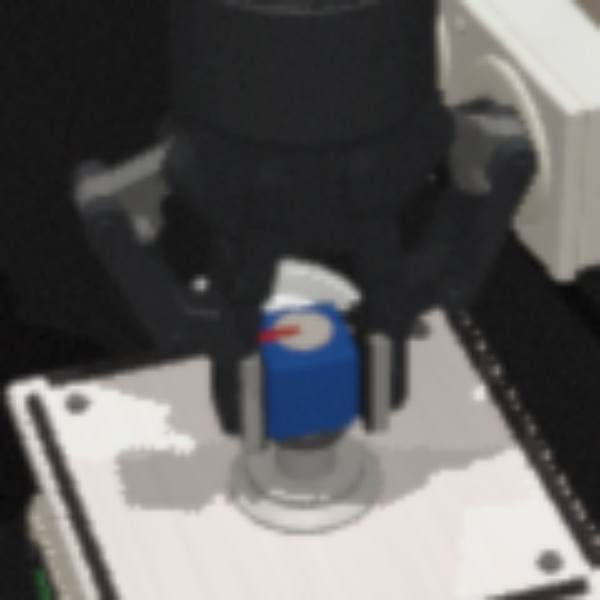

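The head sits centred between the loose fingers at crop (310,370), with play on both sides. I add a rotation-invariant height measure: the disc centroid on the known axis.

```bash
cat >> h.py <<'E'
def meas(name=None):
    I=get_image("scene");hsv=cv2.cvtColor(I,cv2.COLOR_BGR2HSV);k=np.zeros(I.shape[:2],np.uint8);k[245:300,310:352]=255
    b=cv2.inRange(hsv,(103,110,40),(125,255,255))&k
    h=cv2.fillConvexPoly(np.zeros_like(b),cv2.convexHull(cv2.findNonZero(b)),255)
    d=h&~b&(cv2.inRange(hsv,(0,0,105),(179,70,255))|cv2.inRange(hsv,(165,90,100),(179,255,255))|cv2.inRange(hsv,(0,90,100),(8,255,255)))
    n,_,st,ce=cv2.connectedComponentsWithStats(d)
    i=1+np.argmin([abs(c[0]-330.5)+abs(c[1]-268)-0.3*min(a,40) for c,a in zip(ce[1:],st[1:,4])])
    zs=np.linspace(115,150,351);v=np.array([proj("scene",(441.3,-164,z))[1] for z in zs])
    r=(d>0)&(hsv[...,1]>100);p=np.argwhere(r)[:, ::-1]
    s=ctrl.read_state()
    print("area",st[i,4],"c",ce[i].round(1),"z",zs[np.argmin(abs(v-ce[i][1]))].round(1),"red",p.mean(0).round(1) if len(p) else None,"blue y",np.ptp(np.argwhere(b)[:,0]),np.argwhere(b)[:,0].max(),"yaw",s["tool_rot"][2].round(2),"q7",s["qpos"][6].round(2),"M",s["torque"].round(2),"w",s["width"].round(1))
    if name: cv2.imwrite(name,cv2.resize(I[200:320,270:390],None,fx=5,fy=5))
E
python3 -c "
from h import *
meas()"
echo '[[0, -0.016, 0.08, 0, 0, 0, 31], [0, 0, 0, 0, 0, -0.05, 31], [0, 0, 0, 0, 0, -0.05, 31], [0, 0, 0, 0, 0, -0.05, 31], [0, 0, 0, 0, 0, -0.05, 31], [0, 0, 0, 0, 0, 0, 31]]' | python3 nudge.py
python3 -c "
from h import *
meas()"
```

```text
clock: 4.7
eef_pos: [441.1, -164.2, 102.5]
tool_rot: [3.139, 0.0, 1.51]
force: [1.6, -1.6, -1.0]
width: 30.9
gripper_force: 1.0Traceback (most recent call last):
  File "<string>", line 3, in <module>
    meas()
    ~~~~^^
  File "h.py", line 29, in meas
    print("area",st[i,4],"c",ce[i].round(1),"z",zs[np.argmin(abs(v-ce[i][1]))].round(1),"red",p.mean(0).round(1) if len(p) else None,"blue y",np.ptp(np.argwhere(b)[:,0]),np.argwhere(b)[:,0].max(),"yaw",s["tool_rot"][2].round(2),"q7",s["qpos"][6].round(2),"M",s["torque"].round(2),"w",s["width"].round(1))
                                                                                                                                                                                                                                                                                            ^^^^^^^^^^^^^^^^
AttributeError: 'float' object has no attribute 'round'
Traceback (most recent call last):
  File "h.py", line 29, in meas
    print("area",st[i,4],"c",ce[i].round(1),"z",zs[np.argmin(abs(v-ce[i][1]))].round(1),"red",p.mean(0).round(1) if len(p) else None,"blue y",np.ptp(np.argwhere(b)[:,0]),np.argwhere(b)[:,0].max(),"yaw",s["tool_rot"][2].round(2),"q7",s["qpos"][6].round(2),"M",s["torque"].round(2),"w",s["width"].round(1))
                                                                                                                                                                                                                                                                                            ^^^^^^^^^^^^^^^^
AttributeError: 'float' object has no attribute 'round'
```

```bash
sed -i 's/s\["width"\].round(1)/round(s["width"],1)/' h.py
python3 -c "
from h import *
meas('pics/c.png')"
```

```text
area 53 c [331.4 265.8] z 143.3 red [328. 266.] blue y 27 287 yaw 1.51 q7 0.59 M [-0.21 -0.44 -0.05] w 31.2
```

View pics/c.png

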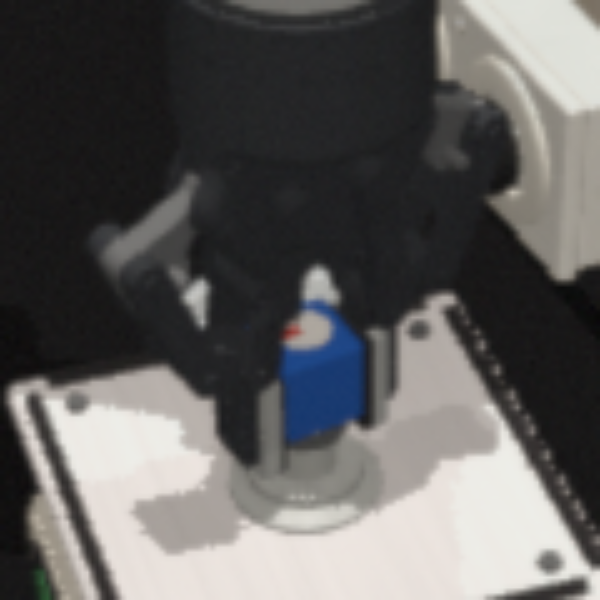

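The head has turned with the fingers: the disc is at crop (310,328), still high at z ≈143, with no drop yet. I continue backward.

Converted, -0.1 rad / 2 = -0.05.

```bash
R='import h;h.meas()'
echo '[[0, 0, 0, 0, 0, -0.05, 31], [0, 0, 0, 0, 0, -0.05, 31], [0, 0, 0, 0, 0, -0.05, 31], [0, 0, 0, 0, 0, 0, 31]]' | python3 nudge.py|head -2; python3 -c "$R"
echo '[[0, 0, 0, 0, 0, -0.05, 31], [0, 0, 0, 0, 0, -0.05, 31], [0, 0, 0, 0, 0, 0, 31]]' | python3 nudge.py|head -2; python3 -c "$R"
```

```text
clock: 5.2
eef_pos: [441.4, -163.9, 102.7]
area 26 c [333.2 265.9] z 143.1 red None blue y 26 287 yaw 1.81 q7 0.78 M [-0.06 -0.63 -0.05] w 30.9
clock: 5.55
eef_pos: [441.3, -163.6, 102.6]
area 11 c [326.1 267.1] z 140.8 red [326.7 268.7] blue y 25 287 yaw 2.01 q7 0.9 M [ 0.2  -0.84 -0.08] w 31.3
```

Converted, -0.1 rad / 2 = -0.05.

```bash
R='import h;h.meas()'
echo '[[0, 0, 0, 0, 0, -0.05, 31], [0, 0, 0, 0, 0, -0.05, 31], [0, 0, 0, 0, 0, 0, 31]]' | python3 nudge.py|head -2; python3 -c "$R"
echo '[[0, 0, 0, 0, 0, -0.05, 31], [0, 0, 0, 0, 0, -0.05, 31], [0, 0, 0, 0, 0, 0, 31]]' | python3 nudge.py|head -2; python3 -c "import h;h.meas('pics/d.png')"
```

```text
clock: 5.9
eef_pos: [440.0, -162.6, 102.0]
area 3 c [335. 269.] z 137.2 red None blue y 25 290 yaw 2.21 q7 1.03 M [ 0.67 -0.8   0.04] w 31.1
clock: 6.25
eef_pos: [440.1, -163.1, 102.3]Traceback (most recent call last):
  File "<string>", line 1, in <module>
    import h;h.meas('pics/d.png')
             ~~~~~~^^^^^^^^^^^^^^
  File "h.py", line 25, in meas
    i=1+np.argmin([abs(c[0]-330.5)+abs(c[1]-268)-0.3*min(a,40) for c,a in zip(ce[1:],st[1:,4])])
        ~~~~~~~~~^^^^^^^^^^^^^^^^^^^^^^^^^^^^^^^^^^^^^^^^^^^^^^^^^^^^^^^^^^^^^^^^^^^^^^^^^^^^^^^
    return _wrapfunc(a, 'argmin', axis=axis, out=out, **kwds)
    return _wrapit(obj, method, *args, **kwds)
    result = getattr(arr, method)(*args, **kwds)
ValueError: attempt to get argmin of an empty sequence
```

Run:
```python
from h import *
I=get_image("scene");cv2.imwrite("pics/d.png",cv2.resize(I[200:320,270:390],None,fx=5,fy=5))
b=cv2.inRange(cv2.cvtColor(I,cv2.COLOR_BGR2HSV),(103,110,40),(125,255,255))[245:300,310:352];p=np.argwhere(b)+[245,310];print(p.min(0),p.max(0),len(p))
s=ctrl.read_state();print(s["tool_rot"],s["qpos"].round(2),s["force"])
```

```text
[266 337] [288 339] 45
[ 3.14128875e+00 -7.45578510e-04  2.40595338e+00] [ 0.28  0.59  0.02  2.13 -0.03  0.42  1.16] [3.56283534 3.32513551 0.76098268]
```

View pics/d.png

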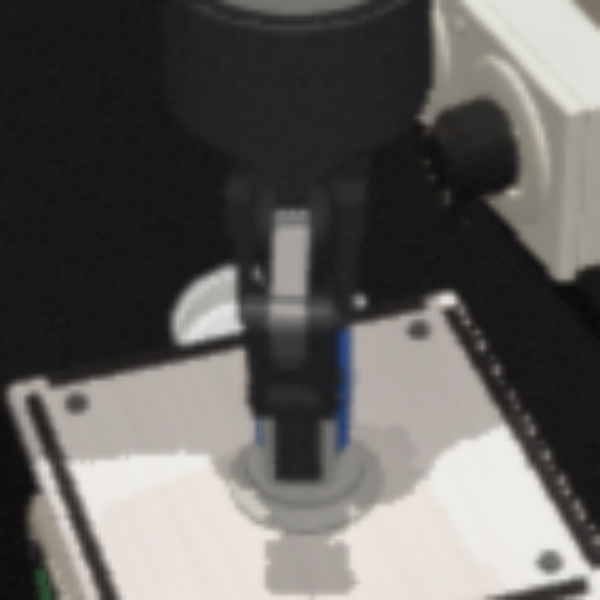

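The finger now hides most of the head. A blue sliver remains on the right (crop x≈345, y 328–445) and a bit on the left (260,430). I compare it with the projected head corners at full height and dropped.

Run:
```python
from h import *
for zt in(144.8,136.8):
  for lag in(0,0.1):
    y=2.406-lag-np.pi/2
    c=[(441.2+14*(a*np.cos(y)-b*np.sin(y)),-164+14*(a*np.sin(y)+b*np.cos(y))) for a,b in((1,1),(-1,1),(-1,-1),(1,-1))]
    for z in(zt,zt-30): print(zt,lag,"top" if z==zt else "bot",[tuple(((np.array(proj("scene",(*q,z)))-[270,200])*5).round(0).astype(int).tolist()) for q in c])
```

```text
144.8 0 top [(256, 295), (251, 354), (346, 356), (350, 297)]
144.8 0 bot [(258, 372), (253, 432), (346, 434), (350, 374)]
144.8 0.1 top [(261, 292), (246, 351), (341, 359), (354, 300)]
144.8 0.1 bot [(263, 369), (249, 428), (341, 437), (354, 377)]
136.8 0 top [(257, 316), (251, 375), (346, 377), (350, 318)]
136.8 0 bot [(259, 392), (253, 452), (346, 454), (350, 394)]
136.8 0.1 top [(262, 313), (247, 372), (341, 380), (354, 321)]
136.8 0.1 bot [(264, 389), (249, 449), (341, 457), (354, 397)]
```

Seen edges (top right y≈328, bottom ≈447–452) match the dropped position (318/452) and not the undropped one (297/434). The bolt has dropped, between tool yaw 2.01 and 2.21. Now I turn forward and check the height at the starting orientation.

Converted, 0.13 rad / 2 = 0.065.

```bash
echo '[[0, 0, 0, 0, 0, 0.065, 31], [0, 0, 0, 0, 0, 0.065, 31], [0, 0, 0, 0, 0, 0.065, 31], [0, 0, 0, 0, 0, 0.065, 31], [0, 0, 0, 0, 0, 0.065, 31], [0, 0, 0, 0, 0, 0.065, 31], [0, 0, 0, 0, 0, 0.065, 31], [0, 0, 0, 0, 0, 0.065, 31], [0, 0, 0, 0, 0, 0.065, 31], [0, 0, 0, 0, 0, 0.065, 31], [0, 0, 0, 0, 0, 0, 31]]' | python3 nudge.py; python3 -c "
import h;h.meas('pics/e.png');h.off([441.2,-164,102.5],1.11)"
```

```text
clock: 7.45
eef_pos: [438.8, -164.1, 102.0]
tool_rot: [-3.14, 0.002, 1.106]
force: [1.2, -0.2, -1.4]
width: 31.3
gripper_force: 0.6
area 74 c [329.9 269.9] z 135.6 red [325.1 270.4] blue y 27 291 yaw 1.11 q7 0.33 M [-0.24 -0.09  0.04] w 31.2
tool shift [ 1.2  2.  -0.4] rot [-0.002  0.002 -0.001] q [ 0.05  0.62  0.37  2.13 -0.48  0.47  0.33]
```

View pics/e.png

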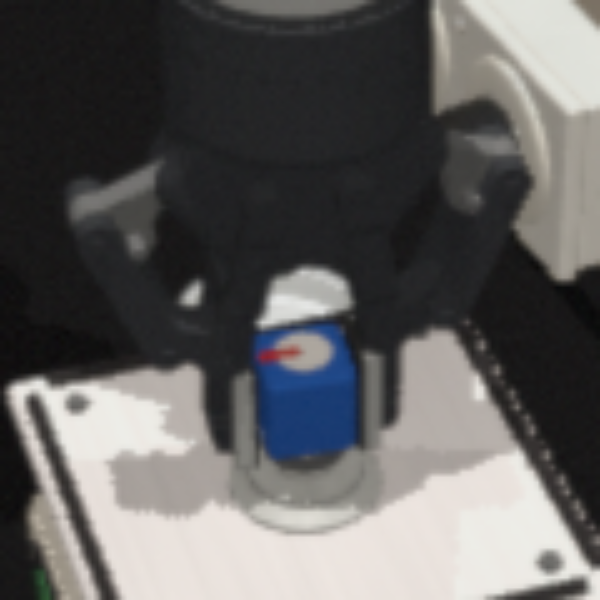

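Disc is at crop (305,352), z ≈135.6, about 8 mm lower than before, so the bolt is in the thread and coming down. About 5.3 rad remain, in two strokes with a regrip between them.

Converted, 1 mm is 0.02, 0.13 rad / 2 = 0.065.

```bash
echo '[[0.02, 0.02, 0, 0, 0, 0.065, 31], [0, 0, 0, 0, 0, 0.065, 31], [0, 0, 0, 0, 0, 0.065, 31], [0, 0, 0, 0, 0, 0.065, 31], [0, 0, 0, 0, 0, 0.065, 31], [0, 0, 0, 0, 0, 0.065, 31], [0, 0, 0, 0, 0, 0.065, 31], [0, 0, 0, 0, 0, 0.065, 31], [0, 0, 0, 0, 0, 0.065, 31], [0, 0, 0, 0, 0, 0.065, 31], [0, 0, 0, 0, 0, 0, 31]]' | python3 nudge.py|head -3; echo '[[0, 0, 0, 0, 0, 0.065, 31], [0, 0, 0, 0, 0, 0.065, 31], [0, 0, 0, 0, 0, 0.065, 31], [0, 0, 0, 0, 0, 0.065, 31], [0, 0, 0, 0, 0, 0.065, 31], [0, 0, 0, 0, 0, 0.065, 31], [0, 0, 0, 0, 0, 0.065, 31], [0, 0, 0, 0, 0, 0.065, 31], [0, 0, 0, 0, 0, 0.065, 31], [0, 0, 0, 0, 0, 0.065, 31], [0, 0, 0, 0, 0, 0, 31]]' | python3 nudge.py; python3 -c "
import h;h.meas('pics/f.png');h.off([441.2,-164,102.5],1.11-2.6)"
```

```text
clock: 8.6
eef_pos: [440.1, -162.3, 101.7]
tool_rot: [-3.141, 0.003, -0.19]
clock: 9.7
eef_pos: [440.8, -163.1, 102.1]
tool_rot: [3.14, 0.001, -1.488]
force: [0.3, -0.2, -1.4]
width: 30.7
gripper_force: 0.0
area 61 c [331.5 271.5] z 132.5 red [333.3 269.4] blue y 29 294 yaw -1.49 q7 -1.66 M [-0.    0.03 -0.05] w 31.1
tool shift [ 0.6 -0.3 -0.3] rot [0.001 0.    0.005] q [-0.31  0.84  0.99  2.14 -1.06  0.79 -1.66]
```

Converted, -0.131 rad / 2 = -0.0655.

```bash
echo '[[0, 0, 0, 0, 0, 0, 55], [0, 0, 0, 0, 0, 0, 55], [0, 0, 0, 0, 0, -0.0655, 55], [0, 0, 0, 0, 0, -0.0655, 55], [0, 0, 0, 0, 0, -0.0655, 55], [0, 0, 0, 0, 0, -0.0655, 55], [0, 0, 0, 0, 0, -0.0655, 55], [0, 0, 0, 0, 0, -0.0655, 55], [0, 0, 0, 0, 0, -0.0655, 55], [0, 0, 0, 0, 0, -0.0655, 55], [0, 0, 0, 0, 0, -0.0655, 55], [0, 0, 0, 0, 0, -0.0655, 55]]' | python3 nudge.py|sed -n 2,5p; echo '[[0, 0, 0, 0, 0, -0.0655, 55], [0, 0, 0, 0, 0, -0.0655, 55], [0, 0, 0, 0, 0, -0.0655, 55], [0, 0, 0, 0, 0, -0.0655, 55], [0, 0, 0, 0, 0, -0.0655, 55], [0, 0, 0, 0, 0, -0.0655, 55], [0, 0, 0, 0, 0, -0.0655, 55], [0, 0, 0, 0, 0, -0.0655, 55], [0, 0, 0, 0, 0, -0.0655, 55], [0, 0, 0, 0, 0, -0.0655, 55], [0, 0, 0, 0, 0, -0.0655, 55], [0, 0, 0, 0, 0, -0.0655, 55]]' | python3 nudge.py|sed -n 2,5p; echo '[[0, 0, 0, 0, 0, -0.0655, 55], [0, 0, 0, 0, 0, -0.0655, 55], [0, 0, 0, 0, 0, 0, 55]]' | python3 nudge.py|sed -n 2,5p;  python3 -c "
import h;h.meas();h.off([441.2,-164,102.5],1.11-2.6+3.14159)"
```

```text
eef_pos: [441.4, -163.5, 102.5]
tool_rot: [3.141, -0.0, -0.173]
force: [-0.5, -0.3, -0.5]
width: 55.2
eef_pos: [441.3, -163.7, 102.5]
tool_rot: [3.141, 0.0, 1.399]
force: [0.2, -0.4, -1.1]
width: 54.9
eef_pos: [441.4, -163.7, 102.5]
tool_rot: [3.141, -0.0, 1.655]
force: [0.5, 0.9, -0.8]
width: 55.0
area 82 c [330.7 271.2] z 132.9 red [333.3 269.4] blue y 28 293 yaw 1.65 q7 0.6 M [-0.01  0.04 -0.02] w 55.3
tool shift [-0.3 -0.2 -0.1] rot [0. 0. 0.] q [ 0.18  0.6   0.16  2.13 -0.22  0.43  0.6 ]
```

Converted, 0.13 rad / 2 = 0.065.

```bash
echo '[[0, 0, 0, 0, 0, 0, 31], [0, 0, 0, 0, 0, 0, 31], [0, 0, 0, 0, 0, 0, 31], [0, 0, 0, 0, 0, 0, 31], [0, 0, 0, 0, 0, 0.065, 31], [0, 0, 0, 0, 0, 0.065, 31], [0, 0, 0, 0, 0, 0.065, 31], [0, 0, 0, 0, 0, 0.065, 31], [0, 0, 0, 0, 0, 0.065, 31], [0, 0, 0, 0, 0, 0.065, 31], [0, 0, 0, 0, 0, 0.065, 31], [0, 0, 0, 0, 0, 0.065, 31]]' | python3 nudge.py|sed -n 2,5p; echo '[[0, 0, 0, 0, 0, 0.065, 31], [0, 0, 0, 0, 0, 0.065, 31], [0, 0, 0, 0, 0, 0.065, 31], [0, 0, 0, 0, 0, 0.065, 31], [0, 0, 0, 0, 0, 0.065, 31], [0, 0, 0, 0, 0, 0.065, 31], [0, 0, 0, 0, 0, 0.065, 31], [0, 0, 0, 0, 0, 0.065, 31], [0, 0, 0, 0, 0, 0.065, 31], [0, 0, 0, 0, 0, 0.065, 31], [0, 0, 0, 0, 0, 0.065, 31], [0, 0, 0, 0, 0, 0, 31]]' | python3 nudge.py|sed -n 2,5p; echo '[[0, 0, 0, 0, 0, 0.065, 31], [0, 0, 0, 0, 0, 0.065, 31], [0, 0, 0, 0, 0, 0, 31]]' | python3 nudge.py|sed -n 2,5p;  python3 -c "
import h;h.meas('pics/g.png');h.off([441.2,-164,102.5],1.11-2.6+3.14159-2.73)"
```

```text
eef_pos: [440.9, -162.8, 101.9]
tool_rot: [-3.14, 0.001, 0.609]
force: [-1.1, -0.4, -3.9]
width: 30.9
eef_pos: [441.4, -162.6, 101.9]
tool_rot: [3.141, 0.001, -0.816]
force: [0.5, 0.2, -1.2]
width: 31.1
eef_pos: [441.6, -163.1, 102.1]
tool_rot: [3.141, -0.0, -1.073]
force: [-0.3, 0.5, -0.9]
width: 31.4
area 12 c [334.8 272.9] z 129.6 red None blue y 26 294 yaw -1.07 q7 -1.32 M [ 0.05 -0.08 -0.06] w 31.2
tool shift [ 0.4  0.7 -0.3] rot [ 0.    -0.     0.007] q [-0.27  0.79  0.9   2.14 -1.    0.72 -1.32]
```

View pics/g.png

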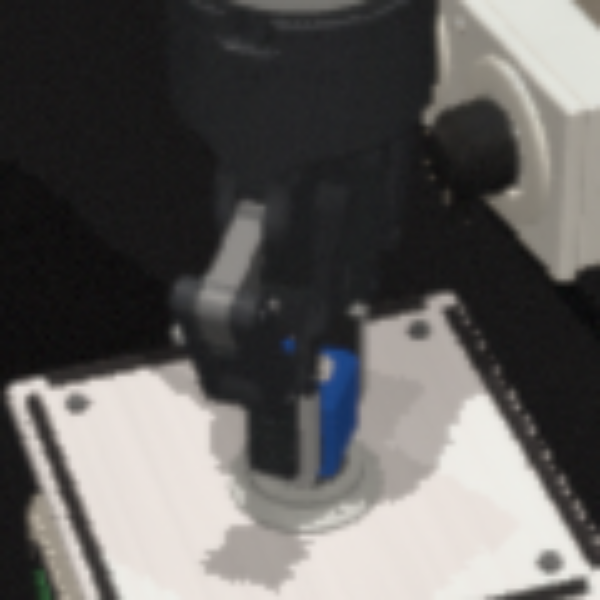

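The head is mostly behind the finger. The visible blue corner bottom is at crop (322,480) and the right top at (357,350). I grip it, then check against projected corners.

Converted, 0.7 mm is 0.014, 0.4 mm is 0.008.

```bash
echo '[[0.008, 0.014, 0, 0, 0, 0, 28], [0, 0, 0, 0, 0, 0, 24], [0, 0, 0, 0, 0, 0, 20], [0, 0, 0, 0, 0, 0, 20], [0, 0, 0, 0, 0, 0, 20], [0, 0, 0, 0, 0, 0, 20]]' | python3 nudge.py
python3 - <<'E'
from h import *
meas("pics/i.png")
yaw=ctrl.read_state()["tool_rot"][2]
for zt in(127,129,131):
    y=yaw;c=[(441.2+14*(a*np.cos(y)-b*np.sin(y)),-164+14*(a*np.sin(y)+b*np.cos(y))) for a,b in((1,1),(-1,1),(-1,-1),(1,-1))]
    for z in(zt,zt-30): print(zt,[tuple(((np.array(proj("scene",(*q,z)))-[270,200])*5).round(0).astype(int).tolist()) for q in c])
E
```

```text
clock: 15.85
eef_pos: [442.3, -164.1, 102.5]
tool_rot: [-3.14, -0.001, -1.075]
force: [6.3, 1.1, -2.0]
width: 26.6
gripper_force: 60.0
area 1 c [335. 273.] z 129.5 red None blue y 26 294 yaw -1.07 q7 -1.32 M [ 0.21 -1.13 -0.07] w 27.1
127 [(362, 355), (276, 333), (240, 388), (327, 411)]
127 [(362, 430), (278, 408), (242, 464), (328, 487)]
129 [(362, 350), (276, 328), (240, 383), (327, 406)]
129 [(362, 425), (278, 403), (242, 459), (328, 482)]
131 [(362, 345), (276, 323), (240, 378), (327, 401)]
131 [(362, 420), (278, 399), (242, 454), (328, 477)]
```

View pics/i.png

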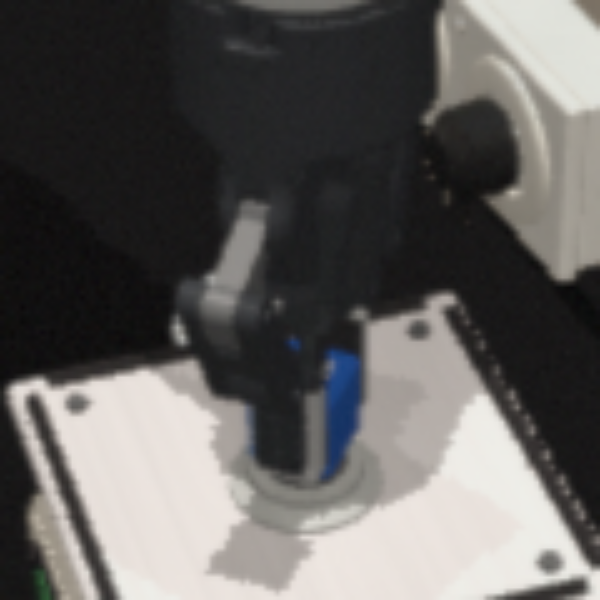

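The head is gripped at 60 N. Its visible corners, right top (362,350) and bottom (328,≈478), match a top height of about 129–130 mm, close to the one-turn value. I hand it in.

```bash
python3 -c "
from cell import ctrl, get_image, calibration, finish_job;print(finish_job())"
```

```text
the job is handed in; nothing more can be done
None
```

I turned the bolt back until it dropped into the thread, then forward about one turn (head top measured at about 129–130 mm, target 129), and handed the job in with the head still gripped at 60 N; no verdict came back, and I did not re-check the ware beside the shaker.

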